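Latch a vacuum sealer fully and start it

TASK

Start an empty test pull on the vacuum sealer: push its lid down shut, then push the latch lever on its right all the way round past the first click to its far stop, and only then press the larger of the two buttons and let it spring back. Push with the fingertips only: do not pinch the lever's tab, leave the small button alone, and leave the tub and the paper roll standing where they are.

Things in the scene. Friction and masses are not known exactly. Their poses are not given: they have to be found in the camera images.
- sealer: Table-top vacuum sealer, fixed: steel case 335 deep (x) by 420 wide (y), front deck 78 high, a ridge along the rear 112 high. Origin: under its middle, on the table; x points to its rear, y to its left, z up: its front (nearest the robot) is -x. The front deck runs from x = -175 to -57 mm; on it the latch lever stands on the right (-y), the two buttons on the left (+y).
- lid_press (a point): Point on top of the aluminium lid, mid-width, 21 mm behind the front edge of its top; its z axis is the lid's upward normal. Lid shut: 112 mm above the table, lid level. The lid is hinged along the sealer's y axis, 120 mm behind the sealer's origin and 100 mm up; it starts part open (0.3 to 0.65 rad), stays where left, takes a few newtons to push down. 400 wide, 177 from hinge to front lip.
- latch (a joint): Latch lever's angle about its upright spindle, rad: 0 open (start), 0.524 first detent (lid only held), 1.047 the second position, a hard stop (lid clamped). Grows as the tab swings to the sealer's right (counter-clockwise from above). It clicks into a notch at each of the three and takes about 8 N at the tab to leave each; once past half-way it snaps on to the next.
- latch_spindle (a point): Point on the lever's spindle axis, 120 mm above the table, at x = -82, y = -165 mm of the sealer. At joint 0 the lever points from here to the sealer's front and 30 degrees to its left; at the first detent straight to the front; at the stop 30 degrees to its right.
- latch_tab (a point): Centre of the upright black thumb tab at the end of the lever, 85 mm from the spindle, 120 mm above the table. Tab: 32 long along the lever, 14 thick across it, top 138 and foot 102 above the table; below it the flat steel lever arm is 16 wide, its top at 105. Push on its left face (seen from the robot).
- start (a joint): Travel of the larger button, the one to press, m: 0 released, 0.006 fully down; springs back, about 5 N to press home. Pressed counts from 0.003.
- start_top (a point): Centre of the larger button's top face: a round grey cap 32 mm across, 106 mm above the table, presses straight down. Its dark round collar is 48 across and 10 lower.
- seal_only (a joint): Travel of the small button, m: 0 released, 0.005 fully down. Not to be pressed.
- seal_only_top (a point): Centre of the small button's top face, 18 mm across, 105 mm above the table, 73 mm to the left of the larger one.
- tub: Loose white lidded tub, 66 across and 85 high, standing beside the sealer. Origin: under its middle.
- roll: Loose paper label roll standing on end, 66 across and 50 high, beside the sealer. Origin: under its middle.

How it is judged:
On the way, in this order (a step that is already met when the one before it is completed fails the run):
1. the lid is pushed shut (angle between lid_press's own z axis and vertical below 0.04 rad), for 0.2 s.
2. the latch lever is past its first detent and at its second stop, the lid shut (value of joint latch above 0.99 rad and angle between lid_press's own z axis and vertical below 0.04 rad), for 0.2 s.
3. the larger button is pressed (value of joint start above 0.003 m and value of joint latch above 0.99 rad), for 0.05 s.
At the end, for the whole second after the job is handed in: The lid is shut (level within 0.04 rad), the latch lever rests at its second stop (over 0.99 of 1.047 rad), the larger button was pressed at least 3 mm after that and is up again, and the tub and roll are within 20 mm of where they were (all of step 2 and value of joint each of start, seal_only below 0.0015 m and distance of each of tub, roll from where it was at the start of the episode below 0.02 m); the robot touches nothing.
It fails at once if the lever is swung into the first detent or beyond while the lid is still open (value of joint latch above 0.3 rad and angle between lid_press's own z axis and vertical above 0.08 rad).
It fails at once if the larger button is pressed before the lever is at its stop (value of joint start above 0.003 m and value of joint latch below 0.95 rad).
It fails at once if the small button is pressed (value of joint seal_only above 0.003 m).
It fails at once if the lever's tab is pinched: pressed on both faces at once (contact force between the fingers and latch_c0 above 3 N and contact force between the fingers and latch_c1 above 3 N).
It fails at once if the tub or the paper roll is moved, tipped or lifted (distance of any of tub, roll from where it was at the start of the episode above 0.02 m or angle between any of tub, roll's own z axis and vertical above 0.3 rad).
It also fails if it takes over 54 s, if anything falls off the work surface, if the arm or the gripper's body presses on something with over 40 N, if the wrist force passes 120 N, or if a joint passes its speed limit or range.

ROBOT

A 6-joint arm with a two-finger parallel gripper is mounted at the origin on the work surface. World frame = base frame: x ahead of the robot, y to its left, z up, the work surface at z = 0. Lengths are in m, angles in rad, forces in N, time in s.
With the tool pointing down it reaches from about 0.225 to 0.725 m from the base axis. Payload 3.1 kg.
Tool frame: the origin (TCP) lies midway between the tips of the shut fingers; the grasp point (between the pads) lies behind it (robot.grasp_offset is the z of the grasp point in the tool frame, in m); z points along the fingers, x is the direction in which the jaws open and shut, and the axes are right-handed (so a half turn about z gives the same grasp; the last joint's range is limited). The gripper opens to 85 mm and grips with 20 to 120 N. Pads are 22 mm wide; open, the fingers measure 114 mm over their backs; the gripper's body (76 mm by 85 mm) begins 54 mm behind the grasp point. The pads swing forward as they close: fully open they stand 13 mm farther back than shut.
Start: joints at [-1.462, 0.048, 0.099, 1.622, 0, 1.443], TCP at [0.123, -0.51, 0.231] pointing down, gripper open.
Joint ranges: [-2.91, 2.91], [-0.99, 1.94], [-1.21, 1.42], [-2.12, 2.29], [-1.49, 1.47], [-3.14, 3.14]. Speed limits (rad/s): [2.79, 2.79, 3.14, 3.14, 3.14, 3.14].

INTERFACE

Orientations are given as a rotation vector (axis times angle).
In Python, from cell import robot gives the robot as it stands. The module is installed in compiled form; this text tells all that it offers.
- The arm moves only by the tool step_arm, never from a script. Its argument "series" is a list of rows, each a list of 3 entries, a list of its own where there are three numbers: the turn, a rotation vector about the world's x, y, z in rad, then the shift along the world's x, y, z in mm, then the opening, from 0 (shut) to 1 (fully open). In form: [[[rx, ry, rz], [x, y, z], claw], ...]. A call has exactly 10 rows; each row shifts and turns the commanded pose from where the row before left it; what a row does not reach is not made up. A row lasts 1/10 s, in which the tool goes at most 50 mm and 8.59 degrees, less where a joint would pass 70% of its speed; a pose out of reach is approached as far as the arm can. A call is refused whole if a number of a shift passes 50 or a number of a turn 0.15, either way. A call with a gripper value outside its range is refused whole. The fingers move at their own pace and stop on an object; "force" is the grip in N (left out, the last holds). Time passes only in rows, so rows that do not move let the fingers close, or fill a call up. It gives the time, the measured TCP pose, the force and the opening at its end, in the units of the state.
- robot.sense(): the state, without advancing time (a new reading comes with each control period).
- robot.snapshot(name): name is "scene" or "top" or "wrist"; returns (picture, depth): 400x640x3 uint8, blue, green, red; 400x640 float32, m along the optical axis (not along the pixel's ray), 0 where there is no reading.
- robot.get_calibration(name): a dict with "mtx" (3x3 intrinsics, pixels), "rvec" (rotation vector, rad) and "tvec" (3), from world to camera coordinates, as OpenCV has them; the wrist camera has in their place "T_tool_cam" (4x4, takes a point from camera to tool coordinates, whose origin is the TCP and whose axes are the tool frame's). Camera axes: x right, y down, z forward; pixel columns grow to the right and rows downward; lengths in m; the calibration is good to about 2 mm. A picture is of the moment at which its call begins: read the wrist's pose just before it. get_calibration takes no time and is no camera call.
- robot.close_job(): hands the job in, once; it reports no verdict.
The state is a dict: "t": time; "joint_positions": joint angles; "joint_vel": joint speeds; "tau": joint torques, N m; "tcp_pos": TCP position; "eef_rot": TCP orientation; "ft_force": force on the tool from outside, world axes, zero at the start; "ft_torque": the same for the moment, N m; "finger_gap": opening from 0.0 (shut) to 1.0 (fully open).
Only numpy, scipy, OpenCV 4.12 (cv2) and the standard library are available. Lean on these libraries where they do the work, as an engineer would, in place of code of your own. Each camera call takes 0.05 s, during which the arm holds its last target. There are 200 camera calls.

## Working session

There is one attempt and no reset: what is moved stays moved. The work goes in short steps, Python scripts to look and compute and a tool call to move; the robot and the scene stay as the last step left them, time stands still between calls to the robot, and variables do not carry over. Pictures are saved under pics/ and viewed, about 8 in all and at most 12, crops included, and the job is handed in when it is done.

Besides the shell and the picture viewer there is one more tool, called by a JSON object that holds its "fn" and its "kwargs". step_arm: Moves the arm, as the interface text tells. Its arguments: {"type":"object","properties":{"series":{"type":"array"},"force":{"type":"number"}},"required":["series"]}

```bash
mkdir -p pics; cat > h.py <<'E'
import numpy as np, cv2
from cell import robot
def cal(n):
    c=robot.get_calibration(n); R=cv2.Rodrigues(np.array(c["rvec"],float))[0]; return np.array(c["mtx"]),R,np.array(c["tvec"],float).ravel()
def cloud(n,depth):
    K,R,t=cal(n); v,u=np.mgrid[:depth.shape[0],:depth.shape[1]]
    p=np.stack([(u-K[0,2])/K[0,0]*depth,(v-K[1,2])/K[1,1]*depth,depth],-1)
    return (p-t)@R
def ray(n,u,v,z):
    K,R,t=cal(n); d=R.T@np.linalg.solve(K,[u,v,1.]); o=-R.T@t
    return o+d*(z-o[2])/d[2]
def proj(n,P):
    K,R,t=cal(n); q=K@(R@np.asarray(P,float)+t); return q[:2]/q[2]
E
python3 - <<'E'
from h import *
s=robot.sense(); print(s)
for n in("scene","top"):
    i,d=robot.snapshot(n); cv2.imwrite(f"pics/{n}0.png",i); np.save(f"{n}0.npy",d)
    K,R,t=cal(n); print(n,K[0,0],-R.T@t,R.round(2).tolist())
print(robot.grasp_offset)
E
```

```text
{'t': 0.0, 'joint_positions': array([-1.46183056e+00,  4.87286526e-02,  9.75478873e-02,  1.62201497e+00,
       -1.71821498e-05,  1.44298060e+00]), 'joint_vel': array([-0.0001045 , -0.00081817,  0.00015725, -0.00048909, -0.00137742,
       -0.00034922]), 'tau': array([ 1.51792733e-04, -3.38780665e+01,  3.20016968e+01,  2.03487917e-02,
       -2.36172973e-04, -3.31962383e-06]), 'tcp_pos': array([ 0.12305665, -0.50972049,  0.23010364]), 'eef_rot': array([-2.46693862,  1.94245448,  0.00265766]), 'ft_force': array([-0.06211395,  0.43981246, -0.29681679]), 'ft_torque': array([ 0.02816484,  0.04083177, -0.04726147]), 'finger_gap': 1.000907185662361}
scene 473.69520902881067 [1.03852647 0.74578226 0.85253823] [[-0.85, 0.53, -0.0], [0.35, 0.56, -0.76], [-0.4, -0.64, -0.66]]
top 491.7049432348456 [0.4046361  0.00902241 1.11328279] [[-0.03, -1.0, -0.0], [-0.98, 0.02, -0.2], [0.2, -0.0, -0.98]]
-0.0187
```

View pics/scene0.png

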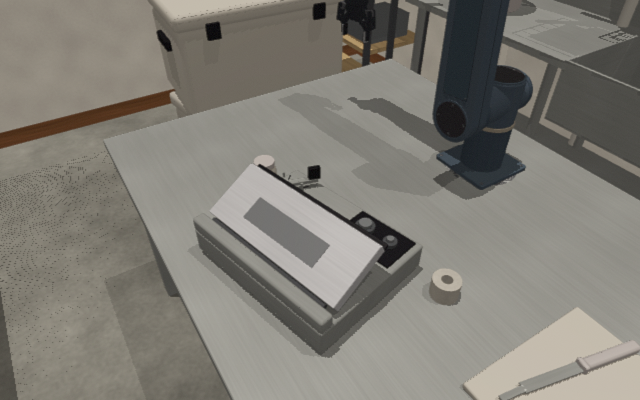

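View pics/top0.png

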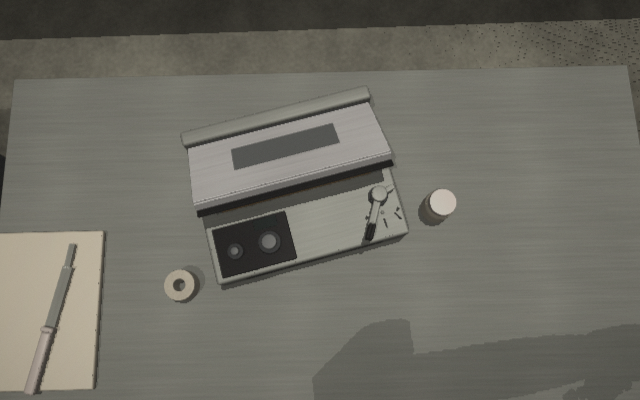

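The top view shows the large button at about (269,242), the small one at (235,251), the spindle at (379,194), and the tab at (370,231). The front deck corners are at about (218,282) and (407,234). The tub is at (441,205) and the roll at (180,286). The lid is part open.

```bash
python3 - <<'E'
from h import *
from scipy.spatial.transform import Rotation as Ro
i=cv2.imread("pics/top0.png"); d=np.load("top0.npy"); P=cloud("top",d)
for nm,u,v,z in [("start",269,242,.106),("seal",235,251,.105),("spin",379,194,.12),("tab",370,231,.138),("cL",218,282,.078),("cR",407,234,.078),("tub",442,202,.085),("roll",180,285,.05)]:
    print(nm,ray("top",u,v,z).round(4),P[v,u].round(4))
# deck mask: height 0.074-0.084
m=((P[...,2]>.070)&(P[...,2]<.088)&(d>0)).astype(np.uint8)
n,l,st,c=cv2.connectedComponentsWithStats(m); k=1+st[1:,4].argmax(); print(st[k])
X=P[l==k][:,:2]; r=cv2.minAreaRect((X*1000).astype(np.float32)); print(r, cv2.boxPoints(r))
# lid plane
for (u,v) in [(200,195),(290,180),(385,155),(290,120),(285,148)]: print(u,v,P[v,u].round(4))
crop=cv2.resize(i[170:300,140:470],None,fx=2.4,fy=2.4,interpolation=cv2.INTER_CUBIC); cv2.imwrite("pics/crop.png",crop)
E
```

```text
start [0.5218 0.1164 0.106 ] [0.5214 0.1161 0.109 ]
seal [0.5051 0.1862 0.105 ] [0.5053 0.1866 0.1029]
spin [ 0.6138 -0.1125  0.12  ] [ 0.6161 -0.1139  0.109 ]
tab [ 0.535  -0.0887  0.138 ] [ 0.535  -0.0887  0.138 ]
cL [0.4444 0.2256 0.078 ] [0.4445 0.2265 0.0736]
cR [ 0.5346 -0.1728  0.078 ] [ 0.5442 -0.1861  0.0021]
tub [ 0.6004 -0.2502  0.085 ] [ 0.6006 -0.2505  0.0838]
roll [0.4412 0.3123 0.05  ] [ 0.443   0.3272 -0.0022]
[  202   167   207   118 12329]
((561.356689453125, 42.49626159667969), (150.2169647216797, 420.4681396484375), 13.899367332458496) [[ 437.9456   228.53214]
 [ 538.94934 -179.62433]
 [ 684.7678  -143.53961]
 [ 583.76404  264.61685]]
200 195 [0.6085 0.2427 0.1774]
290 180 [0.6341 0.0673 0.1775]
385 155 [ 0.6804 -0.1212  0.1769]
290 120 [0.7846 0.0701 0.1071]
285 148 [0.7084 0.0784 0.1498]
```

View pics/crop.png

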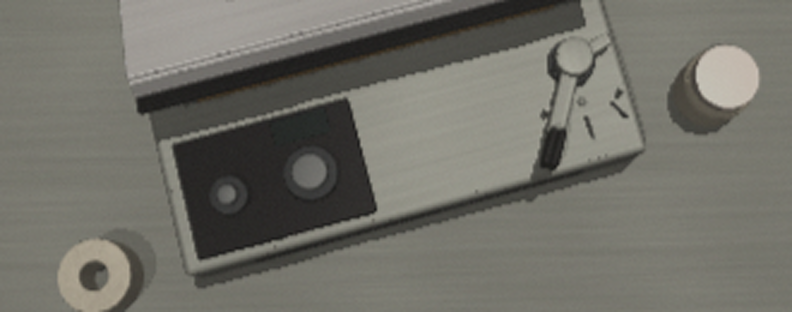

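The sealer yaw is about 13.9° and its origin about (0.658, 0.067). The spindle is near (0.616, -0.113), and the tab at (0.534, -0.089) agrees with that. I'll close the fingers, turn the tool about 90° and go above the lid front.

{"fn": "step_arm", "kwargs": {"series": [[[0,0,0.06],[10,12,2],0],[[0,0,0.08],[25,28,0],0],[[0,0,0.08],[25,30,0],0],[[0,0,0.08],[26,30,0],0],[[0,0,0.08],[26,30,0],0],[[0,0,0.08],[26,30,0],0],[[0,0,0.08],[26,30,0],0],[[0,0,0.08],[26,30,0],0],[[0,0,0.08],[26,30,0],0],[[0,0,0.08],[26,30,0],0]], "force": 40}}

```text
t: 1.1
tcp_pos: [0.3658, -0.2288, 0.2329]
eef_rot: [-3.023, 0.854, 0.001]
ft_force: [-0.1, -0.3, -0.7]
finger_gap: 0.001
```

{"fn": "step_arm", "kwargs": {"series": [[[0,0,0.08],[26,30,0],0],[[0,0,0.08],[26,30,0],0],[[0,0,0.08],[26,30,0],0],[[0,0,0.08],[26,30,0],0],[[0,0,0.08],[26,30,0],0],[[0,0,0.08],[26,30,0],0],[[0,0,0.08],[26,30,0],0],[[0,0,0.08],[26,30,0],0],[[0,0,0.08],[26,30,0],0],[[0,0,0.076],[20,18,0],0]]}}

```text
t: 2.1
tcp_pos: [0.6199, 0.0602, 0.2321]
eef_rot: [-3.117, -0.387, 0.002]
ft_force: [0.5, -0.5, 0.6]
finger_gap: 0.002
```

{"fn": "step_arm", "kwargs": {"series": [[[0,0,0],[0,0,-12],0],[[0,0,0],[0,0,-15],0],[[0,0,0],[0,0,-15],0],[[0,0,0],[0,0,-12],0],[[0,0,0],[0,0,-12],0],[[0,0,0],[0,0,-12],0],[[0,0,0],[0,0,-12],0],[[0,0,0],[0,0,-10],0],[[0,0,0],[0,0,-8],0],[[0,0,0],[0,0,-4],0]]}}

```text
t: 3.1
tcp_pos: [0.6066, 0.0542, 0.1168]
eef_rot: [3.115, 0.376, -0.045]
ft_force: [-22.9, -7.9, 5.4]
finger_gap: 0.001
```

```bash
python3 - <<'E'
from h import *
i,d=robot.snapshot("scene"); cv2.imwrite("pics/s1.png",cv2.resize(i[130:370,160:460],None,fx=2.5,fy=2.5)); 
i,d=robot.snapshot("top"); P=cloud("top",d)
for (u,v) in [(200,195),(220,190),(230,170),(290,120),(370,150),(380,155)]: print(u,v,P[v,u].round(4))
s=robot.sense(); print(s['tcp_pos'],s['ft_force'])
E
```

```text
200 195 [0.6199 0.2557 0.1251]
220 190 [0.6287 0.2142 0.1283]
230 170 [0.6726 0.1956 0.1208]
290 120 [0.6051 0.0412 0.5823]
370 150 [ 0.7073 -0.0976  0.125 ]
380 155 [ 0.6952 -0.1177  0.1276]
[0.60635104 0.05418963 0.11594089] [-21.49326019  -7.73528269   2.01282251]
```

View pics/s1.png

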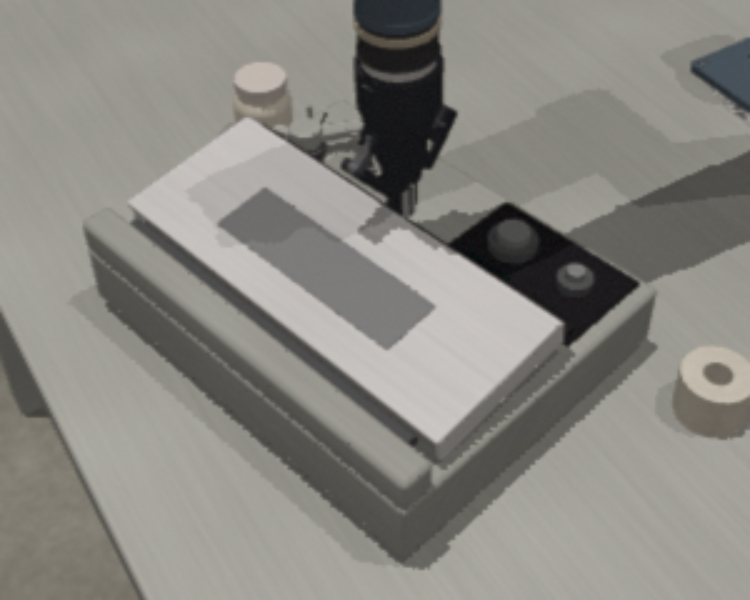

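The lid is nearly down (about 0.1 rad), but the shut fingers slid off its front edge at about (400,210) in the crop. I'll back off, lift, and press again farther in.

{"fn": "step_arm", "kwargs": {"series": [[[0,0,0],[-20,-5,0],0],[[0,0,0],[-8,-2,0],0],[[0,0,0],[0,0,15],0],[[0,0,0],[0,0,20],0],[[0,0,0],[0,0,15],0],[[0,0,0],[0,0,0],0],[[0,0,0],[0,0,0],0],[[0,0,0],[0,0,0],0],[[0,0,0],[0,0,0],0],[[0,0,0],[0,0,0],0]]}}

```text
t: 4.2
tcp_pos: [0.5906, 0.0507, 0.1702]
eef_rot: [-3.118, -0.379, 0.003]
ft_force: [0.9, -0.2, -0.9]
finger_gap: -0.001
```

{"fn": "step_arm", "kwargs": {"series": [[[0,0,0],[20,4,0],0],[[0,0,0],[24,6,0],0],[[0,0,0],[4,1,0],0],[[0,0,0],[0,0,-15],0],[[0,0,0],[0,0,-15],0],[[0,0,0],[0,0,-10],0],[[0,0,0],[0,0,-8],0],[[0,0,0],[0,0,-6],0],[[0,0,0],[0,0,-4],0],[[0,0,0],[0,0,0],0]]}}

```text
t: 5.2
tcp_pos: [0.6388, 0.0617, 0.1127]
eef_rot: [-3.118, -0.379, 0.001]
ft_force: [-0.8, 0.1, -0.6]
finger_gap: -0.001
```

{"fn": "step_arm", "kwargs": {"series": [[[0,0,0],[0,0,-1],0],[[0,0,0],[0,0,-1],0],[[0,0,0],[0,0,-1],0],[[0,0,0],[0,0,-1],0],[[0,0,0],[0,0,0],0],[[0,0,0],[0,0,0],0],[[0,0,0],[0,0,0],0],[[0,0,0],[0,0,0],0],[[0,0,0],[0,0,0],0],[[0,0,0],[0,0,0],0]]}}

```text
t: 6.2
tcp_pos: [0.6397, 0.0617, 0.1121]
eef_rot: [3.118, 0.379, 0.004]
ft_force: [-2.4, -0.6, 7.2]
finger_gap: -0.0
```

```bash
python3 - <<'E'
from h import *
s=robot.sense(); print(s['tcp_pos'],s['ft_force'])
i,d=robot.snapshot("top"); cv2.imwrite("pics/t2.png",i); P=cloud("top",d)
c,s_=np.cos(.2426),np.sin(.2426); Q=P-[.6584,.0665,0]
x=Q[...,0]*c+Q[...,1]*s_; y=-Q[...,0]*s_+Q[...,1]*c
for a,b in((-190,-110),(110,190)):
    m=(x>-.045)&(x<.07)&(y>a/1e3)&(y<b/1e3)&(d>0)&(P[...,2]<.2)
    print(m.sum(),np.polyfit(x[m],P[...,2][m],1),P[...,2][m].mean())
E
```

```text
[0.63972485 0.06165768 0.11208264] [-2.44057363 -0.59089578  7.22584752]
2046 [0.04631783 0.11066926] 0.11111720273437523
1729 [0.03449922 0.11078064] 0.11135300604588244
```

The tool's height is 112.1 mm with the command 4 mm lower and 7 N of push, so the lid is shut. I'll press once more, then lift and go to the lever's left side.

{"fn": "step_arm", "kwargs": {"series": [[[0,0,0],[0,0,-2],0],[[0,0,0],[0,0,-2],0],[[0,0,0],[0,0,0],0],[[0,0,0],[0,0,30],0],[[0,0,0],[0,0,36],0],[[0,0,-0.105],[-20,-24,0],0],[[0,0,-0.105],[-20,-25,0],0],[[0,0,-0.105],[-19,-25,0],0],[[0,0,-0.105],[-19,-24,0],0],[[0,0,-0.105],[-19,-24,0],0]]}}

```text
t: 7.25
tcp_pos: [0.5416, -0.0612, 0.1716]
eef_rot: [3.109, -0.45, 0.001]
ft_force: [1.1, -0.5, -0.3]
finger_gap: -0.002
```

```bash
python3 - <<'E'
from h import *
s=robot.sense(); print(s['tcp_pos'],s['eef_rot'],s['ft_force'])
i,d=robot.snapshot("top"); cv2.imwrite("pics/t3.png",cv2.resize(i[90:310,170:470],None,fx=2.6,fy=2.6)); P=cloud("top",d)
c,s_=np.cos(.2426),np.sin(.2426); Q=P-[.6584,.0665,0]
x=Q[...,0]*c+Q[...,1]*s_; y=-Q[...,0]*s_+Q[...,1]*c
for a,b in((-190,-110),(20,190)):
    m=(x>-.045)&(x<.07)&(y>a/1e3)&(y<b/1e3)&(d>0)&(P[...,2]<.2)
    print(m.sum(),np.polyfit(x[m],P[...,2][m],1),P[...,2][m].mean())
m=(x<-.08)&(x>-.17)&(abs(y)<.06)&(P[...,2]<.1)&(d>0); print('deck',np.polyfit(x[m],P[...,2][m],1),P[...,2][m].mean())
E
```

```text
[ 0.54156673 -0.06124148  0.17156214] [ 3.10909550e+00 -4.49500946e-01  1.39937123e-03] [ 1.10050775 -0.45375148 -0.28627337]
281 [0.00105954 0.11201601] 0.11206538354820296
4521 [0.0523914  0.11075919] 0.11126866232662759
deck [0.00193104 0.07984136] 0.07960433557685524
```

View pics/t3.png

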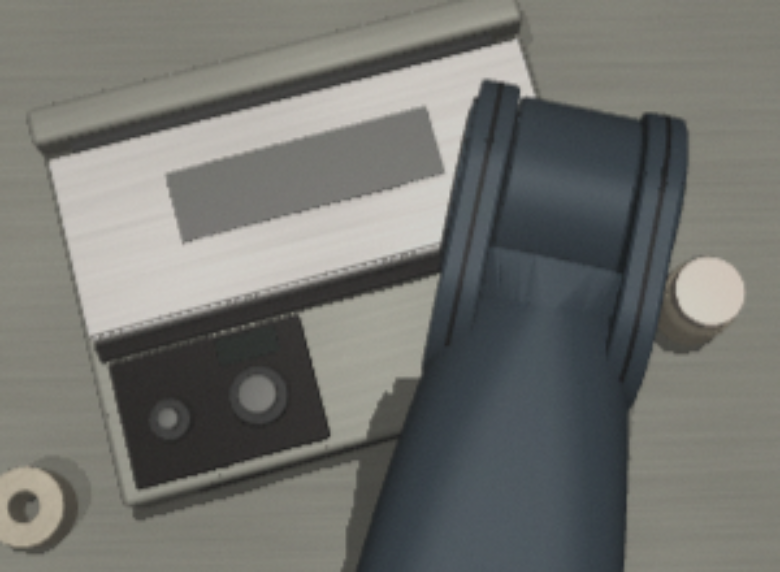

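```bash
python3 - <<'E'
from h import *
c,s_=np.cos(.2426),np.sin(.2426)
for n in("top","scene"):
  for k in range(2):
    i,d=robot.snapshot(n); P=cloud(n,d); Q=P-[.6584,.0665,0]
    x=Q[...,0]*c+Q[...,1]*s_; y=-Q[...,0]*s_+Q[...,1]*c; z=P[...,2]
    m=(x>-.04)&(x<.08)&(y>-.05)&(y<.18)&(d>0)&(z<.15)&(z>.09)
    A=np.c_[x[m],y[m],np.ones(m.sum())]; f=np.linalg.lstsq(A,z[m],rcond=None)[0]; print(n,m.sum(),f,np.std(z[m]-A@f))
    for a in np.arange(-.04,.08,.02):
        q=m&(x>a)&(x<a+.02); print(round(a,2),q.sum(),np.median(z[q]).round(4),end=' | ')
    print()
E
```

```text
top 6100 [ 0.00863552 -0.00275151  0.11235949] 0.0018603650537445619
-0.04 1079 0.112 | -0.02 1028 0.112 | 0.0 1028 0.1124 | 0.02 1006 0.1128 | 0.04 987 0.1126 | 0.06 972 0.1126 | 
top 6096 [ 0.00796211 -0.00300197  0.11243787] 0.0018916689971863316
-0.04 1080 0.112 | -0.02 1029 0.1121 | 0.0 1020 0.1122 | 0.02 995 0.1127 | 0.04 1000 0.1128 | 0.06 972 0.1126 | 
scene 4225 [ 0.00664976 -0.00323619  0.11456204] 0.0013810316635895882
-0.04 623 0.1142 | -0.02 672 0.114 | 0.0 693 0.1142 | 0.02 711 0.1148 | 0.04 744 0.1148 | 0.06 782 0.1145 | 
scene 4217 [ 0.00703117 -0.00291918  0.11451098] 0.001371255556846632
-0.04 621 0.1141 | -0.02 669 0.1141 | 0.0 689 0.1143 | 0.02 724 0.1148 | 0.04 739 0.1147 | 0.06 775 0.1146 |
```

The lid reads level (0.007–0.009 rad) in both cameras. Next I'll work out the lever arc.

```bash
python3 - <<'E'
from h import *
S=np.array([.6167,-.1123]); s=robot.sense(); p=np.array([.5416,-.0612]); print(s['tcp_pos'])
for f in [-.13,-.06,0,.08,.16,.24,.32,.40,.48,.56,.64,.72,.80,.88,.96,1.02,1.07,1.10]:
    a=np.deg2rad(163.9)+f; q=S+.085*np.array([np.cos(a),np.sin(a)])-.018*np.array([-np.sin(a),np.cos(a)])
    print(f,q.round(4),((q-p)*1000).round(1)); p=q
E
```

```text
[ 0.54266516 -0.06016343  0.17159622]
-0.13 [ 0.546  -0.0618] [ 4.4 -0.6]
-0.06 [ 0.5426 -0.0669] [-3.4 -5.1]
0 [ 0.54   -0.0714] [-2.6 -4.5]
0.08 [ 0.537  -0.0777] [-3.  -6.3]
0.16 [ 0.5345 -0.0842] [-2.5 -6.5]
0.24 [ 0.5325 -0.0908] [-2.  -6.7]
0.32 [ 0.5311 -0.0976] [-1.4 -6.8]
0.4 [ 0.5302 -0.1045] [-0.9 -6.9]
0.48 [ 0.5298 -0.1115] [-0.3 -6.9]
0.56 [ 0.53   -0.1184] [ 0.2 -6.9]
0.64 [ 0.5308 -0.1253] [ 0.8 -6.9]
0.72 [ 0.5321 -0.1321] [ 1.3 -6.8]
0.8 [ 0.534  -0.1388] [ 1.9 -6.7]
0.88 [ 0.5363 -0.1454] [ 2.4 -6.5]
0.96 [ 0.5392 -0.1517] [ 2.9 -6.3]
1.02 [ 0.5417 -0.1562] [ 2.5 -4.6]
1.07 [ 0.544  -0.1599] [ 2.3 -3.7]
1.1 [ 0.5455 -0.1621] [ 1.5 -2.2]
```

{"fn": "step_arm", "kwargs": {"series": [[[0,0,0],[0,0,-15],0],[[0,0,0],[0,0,-20],0],[[0,0,0],[0,0,-14],0],[[0,0,0],[0,0,-9],0],[[0,0,0],[0,0,0],0],[[0,0,0],[0,0,0],0],[[0,0,0],[0,0,0],0],[[0,0,0],[0,0,0],0],[[0,0,0],[0,0,0],0],[[0,0,0],[0,0,0],0]]}}

```text
t: 8.5
tcp_pos: [0.5425, -0.0605, 0.1138]
eef_rot: [3.11, -0.443, 0.001]
ft_force: [-0.5, 0.1, 0.1]
finger_gap: -0.003
```

{"fn": "step_arm", "kwargs": {"series": [[[0,0,0],[-1,-5.5,0],0],[[0,0,0],[-1.5,-5.5,0],0],[[0,0,0.08],[-3,-6.3,0],0],[[0,0,0.08],[-2.5,-6.5,0],0],[[0,0,0.08],[-2,-6.7,0],0],[[0,0,0.08],[-1.4,-6.8,0],0],[[0,0,0.08],[-0.9,-6.9,0],0],[[0,0,0.08],[-0.3,-6.9,0],0],[[0,0,0.08],[0.2,-6.9,0],0],[[0,0,0.08],[0.8,-6.9,0],0]]}}

```text
t: 9.5
tcp_pos: [0.5296, -0.1241, 0.1132]
eef_rot: [-3.086, -0.562, 0.001]
ft_force: [-1.9, 6.4, 2.4]
finger_gap: -0.0
```

{"fn": "step_arm", "kwargs": {"series": [[[0,0,0.08],[1.3,-6.8,0],0],[[0,0,0.08],[1.9,-6.7,0],0],[[0,0,0.08],[2.4,-6.5,0],0],[[0,0,0.08],[2.9,-6.3,0],0],[[0,0,0.06],[2.5,-4.6,0],0],[[0,0,0.05],[2.3,-3.7,0],0],[[0,0,0.0],[1.5,-2.2,0],0],[[0,0,0],[0,0,0],0],[[0,0,0],[0,0,0],0],[[0,0,0],[0,0,0],0]]}}

```text
t: 10.5
tcp_pos: [0.5435, -0.1606, 0.1132]
eef_rot: [-2.898, -1.202, 0.003]
ft_force: [-3.3, 3.9, 4.1]
finger_gap: 0.0
```

{"fn": "step_arm", "kwargs": {"series": [[[0,0,0],[1.5,-1.5,0],0],[[0,0,0],[1.5,-1.5,0],0],[[0,0,0],[0,0,0],0],[[0,0,0],[0,0,0],0],[[0,0,0],[0,0,0],0],[[0,0,0],[0,0,0],0],[[0,0,0],[0,0,0],0],[[0,0,0],[0,0,0],0],[[0,0,0],[0,0,0],0],[[0,0,0],[0,0,0],0]]}}

```text
t: 11.5
tcp_pos: [0.5435, -0.1606, 0.1131]
eef_rot: [-2.89, -1.201, 0.009]
ft_force: [-11.5, 10.9, 8.8]
finger_gap: -0.002
```

Hard stop confirmed: the tool didn't move and the force rose to about 16 N. I'll back off, lift, go to the button and check the lever.

{"fn": "step_arm", "kwargs": {"series": [[[0,0,0],[-12,12,0],0],[[0,0,0],[-14,14,0],0],[[0,0,0],[-2,2,25],0],[[0,0,0],[0,0,35],0],[[0,0,-0.09],[0,40,0],0],[[0,0,-0.09],[0,44,0],0],[[0,0,-0.09],[0,44,0],0],[[0,0,-0.09],[0,44,0],0],[[0,0,-0.09],[1,44,0],0],[[0,0,-0.09],[1,37,0],0]]}}

```text
t: 12.5
tcp_pos: [0.5222, 0.1177, 0.1735]
eef_rot: [3.118, 0.38, 0.001]
ft_force: [0.9, -1.3, 0.3]
finger_gap: -0.003
```

```bash
python3 - <<'E'
from h import *
s=robot.sense(); print(s['tcp_pos'],s['eef_rot'],s['ft_force'])
i,d=robot.snapshot("top"); cv2.imwrite("pics/t4.png",cv2.resize(i[90:310,170:470],None,fx=2.6,fy=2.6)); P=cloud("top",d)
m=((P[...,2]>.128)&(P[...,2]<.145)&(P[...,1]<-.04)&(P[...,1]>-.24)&(P[...,0]>.45)&(P[...,0]<.62))
q=P[m]; print(m.sum(),q.mean(0)); v=q.mean(0)[:2]-[.6167,-.1123]; print(np.linalg.norm(v),np.rad2deg(np.arctan2(v[1],v[0]))%360-163.9)
j,dj=robot.snapshot("scene"); Ps=cloud("scene",dj)
for f in (0,.524,1.047):
    a=np.deg2rad(163.9)+f; print(f,proj("top",[.6167+.085*np.cos(a),-.1123+.085*np.sin(a),.138]))
E
```

```text
[0.52221764 0.11765579 0.17348558] [3.11843827e+00 3.80485654e-01 1.15729062e-03] [ 0.85088911 -1.33306452  0.28827579]
122 [ 0.5565648  -0.17118118  0.13729858]
0.08416196222057386 60.496320927207705
0 [369.99092503 230.97251188]
0.524 [392.03070163 230.83591401]
1.047 [410.62090776 219.84662416]
```

View pics/t4.png

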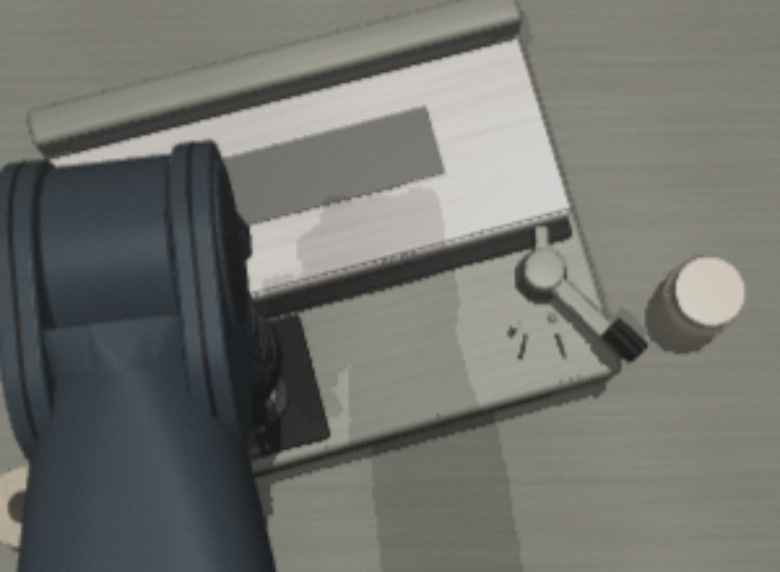

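The lever reads 60.5° of 60°, so it's at its stop; in the crop the tab is at (627,340). The lid is shut, so I'll press the large button.

{"fn": "step_arm", "kwargs": {"series": [[[0,0,0],[0,-1,-20],0],[[0,0,0],[0,0,-25],0],[[0,0,0],[0,0,-13],0],[[0,0,0],[0,0,-5],0],[[0,0,0],[0,0,-4],0],[[0,0,0],[0,0,-3],0],[[0,0,0],[0,0,-2],0],[[0,0,0],[0,0,-2],0],[[0,0,0],[0,0,0],0],[[0,0,0],[0,0,0],0]]}}

```text
t: 13.6
tcp_pos: [0.5227, 0.1145, 0.1002]
eef_rot: [3.116, 0.386, 0.002]
ft_force: [-2.5, -3.4, 5.1]
finger_gap: 0.004
```

The tip is 6 mm below the button's rest height with 5 N, so it's fully pressed. I'll lift straight up and clear the view.

{"fn": "step_arm", "kwargs": {"series": [[[0,0,0],[0,0,5],0],[[0,0,0],[0,0,15],0],[[0,0,0],[0,0,40],0],[[0,0,0],[0,0,40],0],[[0,0,0],[-30,-10,20],0],[[0,0,0],[-40,-10,0],0],[[0,0,0],[-40,-10,0],0],[[0,0,0],[-40,-10,0],0],[[0,0,0],[-30,-5,0],0],[[0,0,0],[0,0,0],0]]}}

```text
t: 14.6
tcp_pos: [0.34, 0.0704, 0.2205]
eef_rot: [-3.116, -0.387, -0.002]
ft_force: [0.9, 0.5, -0.1]
finger_gap: -0.002
```

```bash
python3 - <<'E'
from h import *
s=robot.sense(); print(s['t'],s['tcp_pos'],s['ft_force'])
i,d=robot.snapshot("top"); cv2.imwrite("pics/t5.png",cv2.resize(i[90:310,150:470],None,fx=2.4,fy=2.4)); P=cloud("top",d); P0=cloud("top",np.load("top0.npy"))
for Q in(P0,P):
  for nm,c,z in(("tub",(.600,-.250),(.07,.1)),("roll",(.441,.312),(.035,.06)),("start",(.5218,.1164),(.1,.115)),("seal",(.5051,.1862),(.1,.115))):
    r=.05 if nm in("tub","roll") else (.014 if nm=="start" else .007)
    m=(np.hypot(Q[...,0]-c[0],Q[...,1]-c[1])<r)&(Q[...,2]>z[0]-.01)&(Q[...,2]<z[1]); print(nm,m.sum(),np.median(Q[m],0).round(4))
m=(P[...,2]>.128)&(P[...,2]<.145)&(P[...,1]<-.04)&(P[...,1]>-.24)&(P[...,0]>.45)&(P[...,0]<.62)
v=P[m].mean(0)[:2]-[.6167,-.1123]; print(m.sum(),np.arctan2(v[1],v[0])%(2*np.pi)-np.deg2rad(163.9))
c,s_=np.cos(.2426),np.sin(.2426); Q=P-[.6584,.0665,0]; x=Q[...,0]*c+Q[...,1]*s_; y=-Q[...,0]*s_+Q[...,1]*c; z=P[...,2]
m=(x>-.04)&(x<.08)&(abs(y)<.18)&(z<.15)&(z>.09); print("lid",m.sum(),np.linalg.lstsq(np.c_[x[m],y[m],np.ones(m.sum())],z[m],rcond=None)[0])
E
```

```text
14.6 [0.33995307 0.07038335 0.22046126] [ 0.88781247  0.52620035 -0.11460453]
tub 655 [ 0.5999 -0.2484  0.0848]
roll 749 [0.4427 0.3122 0.0496]
start 156 [0.5216 0.1163 0.1059]
seal 42 [0.5053 0.1858 0.1045]
tub 656 [ 0.6    -0.2484  0.0849]
roll 744 [0.4427 0.3131 0.0496]
start 153 [0.5215 0.1164 0.1058]
seal 41 [0.5051 0.1861 0.1039]
125 1.0540805977113883
lid 9438 [ 0.0081024  -0.00026228  0.1121964 ]
```

View pics/t5.png

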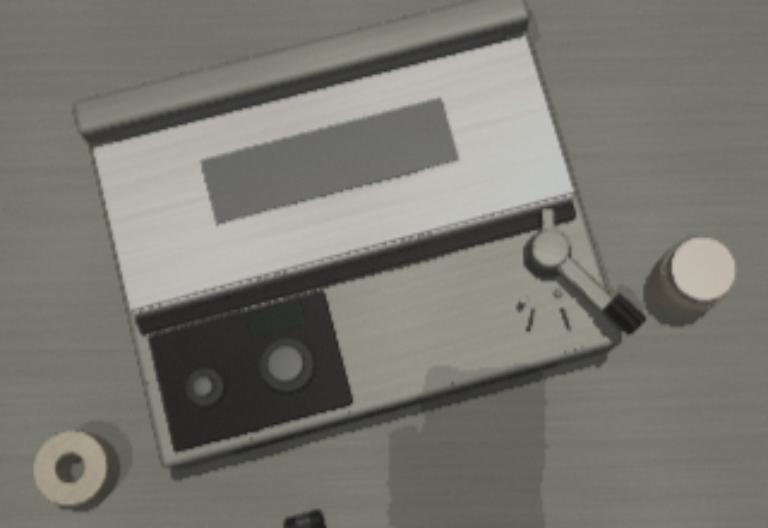

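The final picture shows the lid shut, the lever at its stop with the tab at (625,312), and both buttons up. The tub and roll haven't moved, and the arm is clear.

```bash
python3 -c "
from cell import robot
print(robot.close_job())"
```

```text
the job is handed in; nothing more can be done
None
```

The test pull is done and handed in, at about 14.6 s on the robot's clock. I pushed the lid shut, swung the latch lever to its far stop, then pressed the large button home and let it spring back.

- **Lid:** the first push was too near the lid's front edge, so the fingers slid off and pushed on its front with about 23 N. I backed off and pressed again farther in. The final lid slope reads about 0.008 rad.
- **Lever:** it held still at the stop while the push rose to about 16 N. It reads 1.054 rad from the camera, against 1.047 at the stop, and the tab was pushed on its left face only.
- **Button:** it was pressed about 6 mm with 5 N, and its top is back at 105.8 mm.
- **Left alone:** the small button, tub and roll measure within 1 mm of where they started, and the arm is clear with about 1 N or less at the wrist.

One pair of checks disagreed: two early lid-slope fits gave up to 0.05 rad. A better-masked fit in both cameras gave 0.007–0.009 rad, so I took the higher values as stray depth pixels. No final check failed.

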